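# Index the sauce carousel to the red cup

### The arm

A 6-joint arm with a two-finger parallel gripper is mounted at the origin on the work surface. World frame = base frame: x ahead of the robot, y to its left, z up, the work surface at z = 0. Lengths are in mm, angles in degrees, forces in N, time in s.
With the tool pointing down it reaches from about 300 to 850 mm from the base axis. Payload 4.2 kg.
Tool frame: the origin (TCP) lies at the very end of the fingers, on their centre line; the grasp point (between the pads) lies 19 mm behind it; z points along the fingers, y is the line along which they close (so a half turn about z gives the same grasp; the last joint's range is limited). The gripper opens to 91 mm and grips with 3 to 60 N. Pads are 32 mm wide; open, the fingers measure 118 mm over their backs; the gripper's body (76 mm by 178 mm) begins 60 mm behind the grasp point.
Start: joints at [-76.203, 18.312, 89.639, -0, 72.044, -1.146], TCP at [148.269, -555.574, 190.976] pointing down, gripper open.
Joint ranges: [-177.97, 177.97], [-48.28, 115.42], [12.27, 149.76], [-77.06, 257.06], [2.81, 150.46], [-146.56, 146.56]. Speed limits (degrees/s): [147.25, 147.25, 180, 180, 180, 180].

### API

Orientations are given as [roll, pitch, yaw] about the fixed x, y, z axes, in that order (R = Rz(yaw) Ry(pitch) Rx(roll)).
In Python, from workcell import * gives the robot as it stands.
- The arm moves only by the tool move_arm, never from a script. Its argument "motion" is a list of rows, each a list of 3 entries, a list of its own where there are three numbers: the finger opening in mm, from 0 to 91.2, then the shift along the world's x, y, z in units of 25 mm (1.0 is 25 mm), then the turn, a rotation vector about the world's x, y, z in units of 4 degrees (1.0 is 4 degrees). In form: [[grip, [x, y, z], [ax, ay, az]], ...]. A call has 1 to 20 rows; each row shifts and turns the commanded pose from where the row before left it; what a row does not reach is not made up. A row lasts 1/12 s, in which the tool goes at most 41.7 mm and 7.16 degrees, less where a joint would pass 70% of its speed; a pose out of reach is approached as far as the arm can. A call with a number of a shift or a turn outside -1 to 1 is refused whole. A call with a gripper value outside its range is refused whole. The fingers move at their own pace and stop on an object; "grip_force" is the grip in N (left out, the last holds). Time passes only in rows, so rows that do not move let the fingers close. It gives the time, the measured TCP pose, the force, the opening and the grip force at its end, in the units of the state.
- state(): the state, without advancing time (a new reading comes with each control period).
- grab_frame(name): name is "scene" or "top" or "wrist"; returns the picture (420x560x3 uint8, blue, green, red); there is no depth.
- camera_info(name): a dict with "fx", "fy", "cx", "cy" (pixels), "rvec" (rotation vector, rad) and "tvec" (3), from world to camera coordinates, as OpenCV has them. Camera axes: x right, y down, z forward; pixel columns grow to the right and rows downward; lengths in mm; the calibration is good to about 2 mm. A picture is of the moment at which its call begins: read the wrist's pose just before it. camera_info takes no time and is no camera call; for the wrist camera it gives the pose at the moment of the call.
- job_done(): hands the job in; it is judged then, once.
The state is a dict: "time_s": time; "qpos": joint angles; "qvel": joint speeds; "effort": joint torques, N m; "ee_pos": TCP position; "ee_rot": TCP orientation; "force": force on the tool from outside, world axes, zero at the start; "torque": the same for the moment, N m; "gripper_width": finger opening in mm; "gripper_force": force on a finger pad.
Only numpy, scipy, OpenCV 4.12 (cv2) and the standard library are available. Lean on these libraries where they do the work, as an engineer would, in place of code of your own. Each camera call takes 0.05 s, during which the arm holds its last target. There are 200 camera calls.

### The job

Bring the red cup under the sauce spout: draw the carousel's yellow spring knob up, swing the carousel round by it, and let the pin drop fully home into the hole that holds the red cup there, then let go. Find the hole gently, never forcing the pin against the index plate, and leave the other cups standing in their pockets and the things beside the carousel alone.

Things in the scene. Friction and masses are not known exactly. Their poses are not given: they have to be found in the camera images.
- carousel: Fixed sauce-filling turntable: round black base (radius 142 mm), steel index plate, green turning deck (radius 108 mm, top at 35 mm height), steel canister with a bent spout. Origin: underside of the base, on the deck's vertical axis; +x points to the spout. With the pin out of its hole the deck turns 1.65 rad either way from the start; friction under 1 N at the knob.
- spout (a point): Open lower end of the spout tube, pointing down, 80 mm from the deck's axis, 119 mm above the table. The 12 mm tube runs back from it at 162 mm height to the canister (radius 49 mm, 200 mm from the deck's axis, pump top at 187 mm).
- knob_mid (a point): Middle of the yellow pull knob: upright cylinder, 26 mm across, 38 mm tall, its middle 85 mm above the table with the pin home. It stands on an arm of the deck 120 mm from the deck's axis, at the start exactly opposite the spout, and swings with the deck. Below it: a bare stem 10 mm thick and a collar 22 mm across (top at 53 mm).
- pin_tip (a point): Lower tip of the pin, straight below the knob. Its height above the table: 13 mm = fully home in a hole, 23 mm = resting on the index plate between holes, 31 mm = drawn to its end stop. A spring pushes the pin down: with the weight about 6 N when home, 9 N when its tip is at 23 mm, 10 N at 27 mm.
- pull_knob: The yellow round knob with stem and pin in one rigid piece that slides straight up and down in the deck's arm. The pin is 10 mm thick and flat-ended. Pressing or jamming it on the index plate with more than 45 N spoils the plate. Origin: on the pin's axis, at table height when home.
- index_plate: Fixed ring under the deck's rim, top at 23 mm, greased and flat between its five holes (12.4 mm wide along a 120 mm radius). The pin starts in one; the others lie about 40 and 80 degrees to each side, each up to 3 degrees (6 mm) off that, so they must be felt for: a pin let down beside a hole rests on the plate and springs in when slid over it. Each brings one cup under the spout.
- red_cup: Red sauce cup, 48 mm across the rim, 42 mm tall, loose (2 mm of play) in one of four 9 mm high pocket rings on the deck. Pockets lie 80 mm from the deck's axis, at the start 40 and 80 degrees to either side of the spout's direction; which cup is in which varies. Origin: centre of its underside.
- white_cup: White cup, same size, in another pocket. Origin: centre of its underside.
- blue_cup: Blue cup, same size, in another pocket. Origin: centre of its underside.
- yellow_cup: Yellow cup, same size, in another pocket. Origin: centre of its underside.
- bowl: Bystander: white bowl, 120 mm across, 50 mm tall, loose on the table. Origin: centre of its underside.
- vinegar: Bystander: amber bottle, 60 mm across, 160 mm tall, standing loose on the table. Origin: centre of its underside.
- spoon: Bystander: 200 mm spoon lying on the table. Origin: underside, about mid-length.
Mind the look-alikes: they are no part of the job. There is more than one size of the red_cup; the job needs the smallest.

How it is judged:
By the outcome, as a careful person would: the job done as asked, in the order asked, and still so for the second after the job is handed in, with the robot touching nothing.
It also fails if it takes over 48 s, if anything falls off the work surface, if the arm or the gripper's body presses on something with over 40 N, if the wrist force passes 120 N, or if a joint passes its speed limit or range.

## Working session

There is one attempt and no reset: what is moved stays moved. The work goes in short steps, Python scripts to look and compute and a tool call to move; the robot and the scene stay as the last step left them, time stands still between calls to the robot, and variables do not carry over. Pictures are saved under pics/ and viewed, at most 10 in all, crops included, and the job is handed in when it is done.

Besides the shell and the picture viewer there is one more tool, called after ">>>" as name([rows], argument=value, ...), one row to a line, values as JSON. move_arm: Moves the arm, as the interface text tells. Shifts and turns lie within -1 to 1; 1 stands for 25 mm of shift or 4 degrees of turn. Its arguments: {"type":"object","properties":{"motion":{"type":"array","items":{"type":"array"}},"grip_force":{"type":"number"}},"required":["motion"]}

```bash
mkdir -p pics; python3 - <<'E'
from workcell import *
import cv2,numpy as np
a=grab_frame("scene");b=grab_frame("top")
cv2.imwrite("pics/s.png",a);cv2.imwrite("pics/t.png",b)
for n in("scene","top"):print(camera_info(n))
print(state())
E
```

```text
{'fx': 462.63032823358503, 'fy': 462.63032823358503, 'cx': 279.1616166565848, 'cy': 210.784945572716, 'rvec': array([ 1.79934939,  1.30720197, -0.71873434]), 'tvec': array([-193.30848175, -202.03061918, 1695.60031654])}
{'fx': 514.4058248932721, 'fy': 514.4058248932721, 'cx': 276.24474322134597, 'cy': 214.6857537600006, 'rvec': array([ 2.17322958, -2.22548835,  0.0886746 ]), 'tvec': array([   6.26007866,  582.10471854, 1134.27678825])}
{'time_s': 0.1, 'qpos': array([-7.62057112e+01,  1.83491639e+01,  8.96985269e+01,  4.10440119e-04,
        7.20437519e+01, -1.14520019e+00]), 'qvel': array([ 0.07201551, -0.05864005, -0.3858206 , -0.05474415, -0.05920531,
       -0.00816971]), 'effort': array([ 3.85425528e-04, -4.13331306e+01, -2.32509649e+01,  7.28368247e-02,
        4.21929848e-02, -5.56591385e-05]), 'ee_pos': array([ 148.13022484, -555.09676971,  190.19851682]), 'ee_rot': array([-1.79908583e+02, -2.21775975e-03,  1.49393604e+01]), 'force': array([-0.32266476,  0.03012601, -0.48014457]), 'torque': array([ 0.0072463 , -0.02316786, -0.0316148 ]), 'gripper_force': 0.0, 'gripper_width': 91.41301527411368}
```

View pics/s.png

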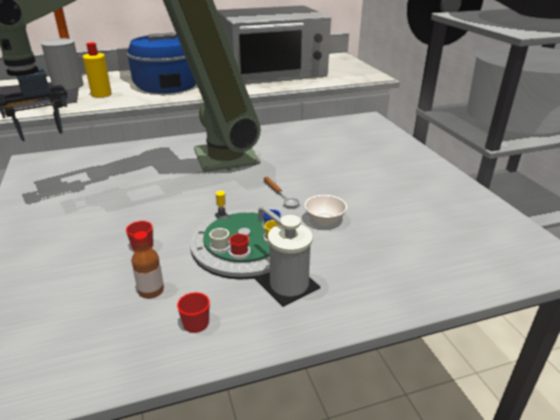

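View pics/t.png

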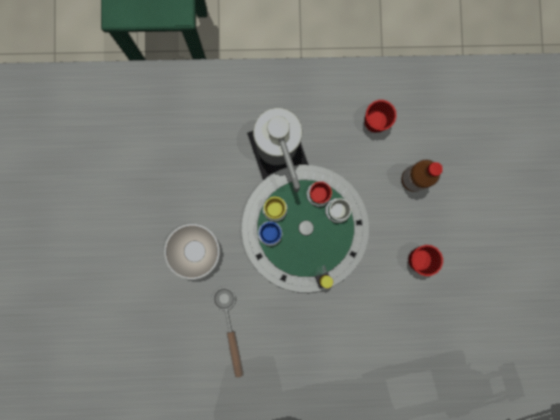

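The top view shows three red cups: (319,193) on the deck, and (380,117) and (426,261) loose on the table. The one on the deck looks smallest and sits in a pocket, so it fits. Next I'll confirm it in a crop and measure the geometry.

```bash
cat > h.py <<'E'
from workcell import *
import cv2,numpy as np
def ray(n,uv):
    c=camera_info(n);R=cv2.Rodrigues(np.array(c['rvec']))[0];t=np.array(c['tvec'])
    return -R.T@t, R.T@np.array([(uv[0]-c['cx'])/c['fx'],(uv[1]-c['cy'])/c['fy'],1])
def onz(n,uv,z):
    o,d=ray(n,uv);return o+d*(z-o[2])/d[2]
def proj(n,p):
    c=camera_info(n);K=np.array([[c['fx'],0,c['cx']],[0,c['fy'],c['cy']],[0,0,1]])
    return cv2.projectPoints(np.float64([p]),np.array(c['rvec']),np.array(c['tvec']),K,None)[0].ravel()
def blobs(im,lo,hi,amin=15):
    m=cv2.inRange(cv2.cvtColor(im,cv2.COLOR_BGR2HSV),lo,hi)
    n,_,s,c=cv2.connectedComponentsWithStats(m)
    return [(c[i].round(1),s[i]) for i in range(1,n) if s[i][4]>=amin]
E
python3 - <<'E'
from h import *
b=cv2.imread("pics/t.png")
cv2.imwrite("pics/c.png",cv2.resize(b[90:300,230:450],None,fx=2.8,fy=2.8,interpolation=cv2.INTER_CUBIC))
print("green",[x for x in blobs(b,(60,60,30),(90,255,160),500)])
for c,s in blobs(b,(22,110,80),(35,255,255)):print("yel",c,s,onz("top",c,104))
for c,s in blobs(b,(0,150,60),(6,255,255)):print("red",c,s,onz("top",c,50))
m=cv2.inRange(b,(0,0,0),(75,75,75))
n,_,s,c=cv2.connectedComponentsWithStats(m[160:300,235:375])
for i in range(1,n):
  if 8<s[i][4]<90:
    p=c[i]+[235,160];print("dark",p,s[i][4],onz("top",p,23))
# base outline: bright ring ellipse
g=cv2.inRange(cv2.cvtColor(b,cv2.COLOR_BGR2HSV),(60,60,30),(90,255,160))
g[:150]=0
ct=max(cv2.findContours(g,0,2)[0],key=cv2.contourArea)
(cx,cy),r=cv2.minEnclosingCircle(cv2.convexHull(ct));print("deck",cx,cy,r,onz("top",(cx,cy),35),onz("top",(cx+r,cy),35))
E
```

```text
green [(array([149.9,  15.8]), array([ 102,    0,  104,   56, 3062], dtype=int32)), (array([307.9, 236.1]), array([ 260,  181,   94,   95, 4724], dtype=int32))]
yel [274.6 207.2] [265 197  20  22 356] [592.44584975  -2.814662   104.        ]
yel [325.6 281.3] [320 275  13  13 130] [ 437.07048221 -104.12541978  104.        ]
red [379.8 115.8] [365 101  31  31 697] [ 793.86080367 -241.26215985   50.        ]
red [434.3 169.1] [427 163  15  14 159] [ 672.58159961 -357.33742363   50.        ]
red [320.2 192.5] [311 183  20  20 318] [ 626.47966816 -104.20626032   50.        ]
red [425.6 260.1] [410 246  32  30 740] [ 473.55546332 -329.63900424   50.        ]
dark [298.83333333 161.94444444] 72 [699.23365308 -61.07936339  23.        ]
dark [322.84375 186.28125] 32 [ 643.11387896 -113.44523954   23.        ]
dark [320.47619048 206.76190476] 21 [ 597.22371878 -106.76742342   23.        ]
dark [281.11111111 220.22222222] 9 [569.16478671 -18.0120079   23.        ]
dark [343.5 222.2] 10 [ 561.48460123 -157.23665911   23.        ]
dark [358.64705882 222.52941176] 17 [ 559.95227984 -191.13456805   23.        ]
dark [336.22222222 223.44444444] 9 [ 559.08735801 -140.8630292    23.        ]
dark [268.57142857 225.28571429] 21 [558.53457398  10.18842434  23.        ]
dark [275.  244.9] 20 [514.60734191  -3.06714024  23.        ]
dark [352.72222222 253.72222222] 18 [ 490.81384398 -175.53373348   23.        ]
dark [258.76470588 256.        ] 17 [490.91786006  33.52067239  23.        ]
dark [319.33333333 278.48148148] 54 [437.94633297 -99.50819771  23.        ]
dark [283.17647059 277.70588235] 17 [441.69501619 -19.41061842  23.        ]
deck 305.5 228.0 47.98186492919922 [550.13721684 -71.01949702  35.        ] [ 547.625657   -177.11220518   35.        ]
```

View pics/c.png

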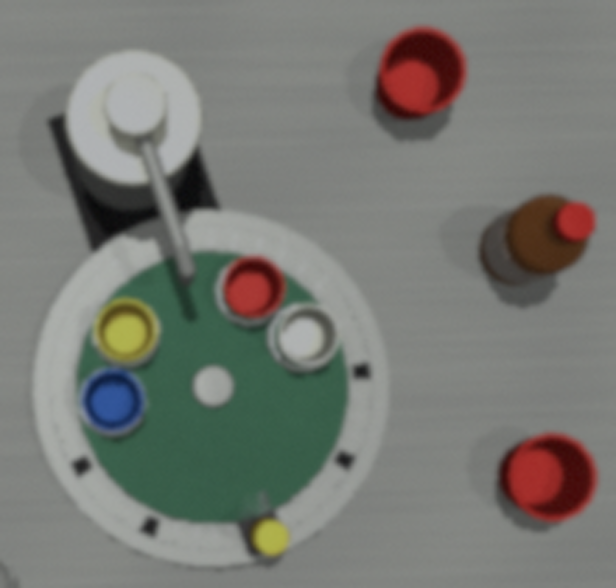

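The crop shows the deck red cup at crop (250,290), with a rim of about 48 mm. The other two, at crop (420,70) and (550,475), are clearly bigger, so the deck cup is the one meant. It sits about 40° from the spout, so it needs the +40° (counter-clockwise) hole, which is visible near (490.8,-175.4). The deck centre is at (550,-71). I'll move above the knob now.

>>> move_arm([
  [91,[0.4,0.6,0],[0,0,0.5]],
  [91,[0.64,1,0],[0,0,0]],
  [91,[0.64,1,0],[0,0,0]],
  [91,[0.64,1,0],[0,0,0]],
  [91,[0.64,1,0],[0,0,0]],
  [91,[0.64,1,0],[0,0,0]],
  [91,[0.64,1,0],[0,0,0]],
  [91,[0.64,1,0],[0,0,0]],
  [91,[0.64,1,0],[0,0,0]],
  [91,[0.64,1,0],[0,0,0]],
  [91,[0.64,1,0],[0,0,0]],
  [91,[0.64,1,0],[0,0,0]],
  [91,[0.64,1,0],[0,0,0]],
  [91,[0.64,1,0],[0,0,0]],
  [91,[0.64,1,0],[0,0,0]],
  [91,[0.64,1,0],[0,0,0]],
  [91,[0.64,1,0],[0,0,0]],
  [91,[0.64,1,0],[0,0,0]],
  [91,[0.3,0.4,0],[0,0,0]],
  [91,[0,0,0],[0,0,0]],
], grip_force=5)

```text
time_s: 1.77
ee_pos: [438.9, -103.5, 190.6]
ee_rot: [-180.0, -0.0, 17.1]
force: [-0.2, -0.3, 0.6]
gripper_width: 90.9
gripper_force: 0.0
```

```bash
python3 - <<'E'
from h import *
s=state();print(s['ee_pos'],s['ee_rot'],s['force'])
ci=camera_info("wrist")
w=grab_frame("wrist");cv2.imwrite("pics/w.png",w)
for c,st in blobs(w,(22,110,80),(35,255,255),60):print("yel",c,st,onz("wrist",c,104),onz("wrist",c,85))
E
```

```text
[ 438.86816905 -103.5343849   190.60897757] [-1.79957676e+02 -9.37455640e-03  1.71485528e+01] [-0.1652562  -0.26942415  0.55983068]
yel [221.7   2.7] [205   0  33   8 184] [567.39058549 -24.77331694 104.        ] [570.7771575  -20.95882274  85.        ]
yel [282.5 203.2] [268 184  31  39 967] [ 441.67450244 -108.09349085  104.        ] [ 436.48703665 -109.96156568   85.        ]
yel [ 73.1 313.3] [ 69 300  11  25  79] [288.74235815  40.42977769 104.        ] [273.12467568  48.69122716  85.        ]
yel [ 72.1 337.5] [ 68 326  10  22  93] [262.90674099  37.89329427 104.        ] [245.52702814  45.98175152  85.        ]
yel [484.2 339.3] [477 331  12  19  86] [ 371.85862913 -323.97400146  104.        ] [ 361.90960919 -340.56547216   85.        ]
```

View pics/w.png

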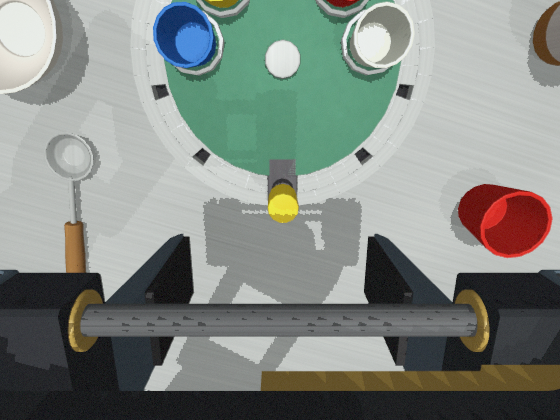

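The wrist view shows the knob top at about (283,204), the holes at (202,156), (364,156), (160,91) and (405,91), and the hub at (282,58).

```bash
python3 - <<'E'
from h import *
from scipy.optimize import least_squares
w=cv2.imread("pics/w.png")
m=cv2.inRange(w,(0,0,0),(80,80,80))
n,_,s,c=cv2.connectedComponentsWithStats(m[60:200,140:440])
P=[]
for i in range(1,n):
    p=c[i]+[140,60]
    if 40<s[i][4]<400: q=onz("wrist",p,23);print(p.round(1),s[i],q.round(1)); P.append(q[:2])
for p,z in(((283,207),104),((283,190),66),((282,58),42)):print(p,onz("wrist",p,z).round(1))
P=np.array([q for q in P if 105<np.hypot(*(q-[550,-71]))<135])
r=least_squares(lambda v:np.hypot(*(P-v).T)-120,[550,-71]);C=r.x;print(C,r.fun)
for q in P:print(np.degrees(np.arctan2(*(q-C)[::-1]))%360)
k=onz("wrist",(283,207),104)[:2]-C;print("knob",np.hypot(*k),np.degrees(np.arctan2(k[1],k[0]))%360)
E
```

```text
[161.1  90.4] [ 15  25  13  13 119] [492.5  28.2  23. ]
[402.8  90.3] [256  25  14  13 119] [ 560.6 -192.5   23. ]
[202.2 154.7] [ 55  88  15  14 112] [444.3 -23.8  23. ]
[361.7 154.4] [215  88  15  14 114] [ 491.8 -177.    23. ]
[282.  181.8] [132 118  21  10  84] [ 441.2 -108.7   23. ]
(283, 207) [ 438.7 -109.4  104. ]
(283, 190) [ 443.4 -108.5   66. ]
(282, 58) [552.  -74.1  42. ]
[554.67056931 -73.52230439] [-0.82679358 -0.85112731  1.07604049  1.11132512 -1.22471469]
121.42633285469779
272.8616342260832
155.74112325279881
238.70547517619542
197.2403055004353
knob 121.38715264613981 197.21162694001143
```

>>> move_arm([
  [91,[-0.04,-0.14,-1],[0,0,0]],
  [91,[0,0,-1],[0,0,0]],
  [60,[0,0,-1],[0,0,0]],
  [50,[0,0,-1],[0,0,0]],
  [40,[0,0,-0.9],[0,0,0]],
  [34,[0,0,0],[0,0,0]],
  [30,[0,0,0],[0,0,0]],
  [26,[0,0,0],[0,0,0]],
  [24,[0,0,0],[0,0,0]],
  [22,[0,0,0],[0,0,0]],
  [20,[0,0,0],[0,0,0]],
  [20,[0,0,0],[0,0,0]],
], grip_force=4)

```text
time_s: 2.82
ee_pos: [437.1, -109.1, 69.2]
ee_rot: [180.0, -0.1, 16.9]
force: [0.3, 1.3, -0.4]
gripper_width: 27.3
gripper_force: 0.5
```

>>> move_arm([
  [20,[0,0,0],[0,0,0]],
  [20,[0,0,0],[0,0,0]],
  [20,[0,0,0],[0,0,0]],
  [20,[0,0,0],[0,0,0]],
])

```text
time_s: 3.15
ee_pos: [437.1, -109.1, 69.0]
ee_rot: [180.0, -0.0, 16.9]
force: [-0.9, 0.4, 6.3]
gripper_width: 25.6
gripper_force: 4.0
```

>>> move_arm([
  [15,[0,0,0],[0,0,0]],
  [15,[0,0,0],[0,0,0]],
  [15,[0,0,0],[0,0,0]],
  [15,[0,0,0],[0,0,0]],
  [15,[0,0,0.14],[0,0,0]],
  [15,[0,0,0.14],[0,0,0]],
  [15,[0,0,0.14],[0,0,0]],
  [15,[0,0,0.14],[0,0,0]],
  [15,[0,0,0],[0,0,0]],
  [15,[0,0,0],[0,0,0]],
], grip_force=35)

```text
time_s: 3.98
ee_pos: [436.8, -109.0, 82.3]
ee_rot: [-180.0, -0.0, 16.9]
force: [3.2, 1.0, -9.4]
gripper_width: 24.6
gripper_force: 35.0
```

>>> move_arm([
  [15,[0.055,-0.159,0],[0,0,0.5]],
  [15,[0.055,-0.157,0],[0,0,0.5]],
  [15,[0.064,-0.155,0],[0,0,0.5]],
  [15,[0.068,-0.153,0],[0,0,0.5]],
  [15,[0.075,-0.15,0],[0,0,0.5]],
  [15,[0.078,-0.148,0],[0,0,0.5]],
  [15,[0.085,-0.145,0],[0,0,0.5]],
  [15,[0.088,-0.142,0],[0,0,0.5]],
  [15,[0,0,0],[0,0,0]],
  [15,[0,0,0],[0,0,0]],
])

```text
time_s: 4.82
ee_pos: [451.2, -139.0, 82.1]
ee_rot: [-180.0, -0.0, 32.9]
force: [4.4, 1.9, -8.7]
gripper_width: 24.7
gripper_force: 35.0
```

>>> move_arm([
  [15,[0.105,-0.13,0],[0,0,0.5]],
  [15,[0.1,-0.13,0],[0,0,0.5]],
  [15,[0.104,-0.132,0],[0,0,0.5]],
  [15,[0.108,-0.128,0],[0,0,0.5]],
  [15,[0.113,-0.124,0],[0,0,0.5]],
  [15,[0.116,-0.12,0],[0,0,0.5]],
  [15,[0.121,-0.116,0],[0,0,0.5]],
  [15,[0.125,-0.112,0],[0,0,0.5]],
  [15,[0.129,-0.107,0],[0,0,0.5]],
  [15,[0.132,-0.103,0],[0,0,0.5]],
  [15,[0.136,-0.098,0],[0,0,0.5]],
  [15,[0,0,0],[0,0,0]],
  [15,[0,0,0],[0,0,0]],
])

```text
time_s: 5.9
ee_pos: [482.8, -171.3, 82.1]
ee_rot: [-179.9, -0.0, 54.8]
force: [3.4, 2.4, -10.6]
gripper_width: 24.7
gripper_force: 35.0
```

```bash
python3 - <<'E'
from h import *
s=state();print(s['ee_pos'],s['ee_rot'],s['force'],s['torque'])
b=grab_frame("top");cv2.imwrite("pics/t2.png",cv2.resize(b[90:320,200:450],None,fx=2.4,fy=2.4,interpolation=cv2.INTER_CUBIC))
C=np.array([551.7,-73.6])
k=s['ee_pos'][:2]-C;print(np.hypot(*k),np.degrees(np.arctan2(k[1],k[0]))%360)
E
```

```text
[ 482.78976387 -171.25138323   82.06423565] [-1.79930994e+02 -1.15998821e-02  5.48447269e+01] [  3.35364759   2.35562526 -10.61163821] [ 0.27065155 -0.75897995 -0.17215358]
119.5174183586852 234.7902995446072
```

View pics/t2.png

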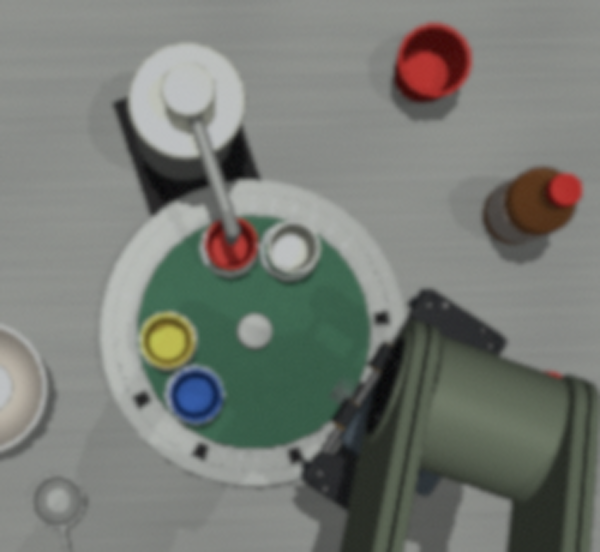

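The top view shows the deck red cup at (232,245), almost under the spout end at (235,235). The other cups are in their pockets and the bystanders haven't moved. Next I'll lower the pin gently to the plate.

>>> move_arm([
  [15,[0,0,-0.04],[0,0,0]],
  [15,[0,0,-0.04],[0,0,0]],
  [15,[0,0,-0.04],[0,0,0]],
  [15,[0,0,0],[0,0,0]],
  [15,[0,0,0],[0,0,0]],
])

```text
time_s: 6.37
ee_pos: [483.0, -171.5, 79.4]
ee_rot: [-180.0, -0.0, 54.9]
force: [2.5, 3.6, -8.3]
gripper_width: 25.2
gripper_force: 35.0
```

>>> move_arm([
  [15,[0,0,-0.02],[0,0,0]],
  [15,[0,0,0],[0,0,0]],
  [15,[0,0,0],[0,0,0]],
  [15,[0,0,0],[0,0,0]],
], grip_force=4)

```text
time_s: 6.7
ee_pos: [482.9, -172.0, 79.5]
ee_rot: [180.0, 0.0, 55.0]
force: [-1.2, 0.7, 0.4]
gripper_width: 25.8
gripper_force: 4.0
```

>>> move_arm([
  [15,[0.033,-0.023,0],[0,0,0.12]],
  [15,[0.033,-0.023,0],[0,0,0.12]],
  [15,[0.033,-0.023,0],[0,0,0.12]],
  [15,[0.033,-0.023,0],[0,0,0.12]],
  [15,[0.034,-0.022,0],[0,0,0.12]],
  [15,[0,0,0],[0,0,0]],
])

```text
time_s: 7.2
ee_pos: [487.8, -175.2, 79.2]
ee_rot: [179.9, 0.0, 57.4]
force: [-1.6, 0.4, 2.5]
gripper_width: 25.9
gripper_force: 4.0
```

>>> move_arm([
  [15,[0.034,-0.022,0],[0,0,0.12]],
  [15,[0,0,0],[0,0,0]],
])

```text
time_s: 7.37
ee_pos: [488.5, -175.6, 79.0]
ee_rot: [179.9, 0.0, 57.9]
force: [-1.7, 0.4, 0.7]
gripper_width: 25.5
gripper_force: 4.0
```

>>> move_arm([
  [15,[0.034,-0.022,0],[0,0,0.12]],
  [15,[0,0,0],[0,0,0]],
])

```text
time_s: 7.53
ee_pos: [489.3, -176.0, 78.8]
ee_rot: [180.0, 0.0, 58.3]
force: [-1.2, -0.2, -1.4]
gripper_width: 25.7
gripper_force: 4.0
```

>>> move_arm([
  [15,[0.034,-0.021,0],[0,0,0.12]],
  [15,[0,0,0],[0,0,0]],
])

```text
time_s: 7.7
ee_pos: [490.0, -176.4, 78.1]
ee_rot: [-180.0, 0.0, 58.8]
force: [0.2, -0.3, -6.3]
gripper_width: 25.8
gripper_force: 4.0
```

Fz shows the pin now hanging on the light grip, so it is over the hole. I'll follow it down.

>>> move_arm([
  [15,[0,0,-0.06],[0,0,0]],
  [15,[0,0,-0.06],[0,0,0]],
  [15,[0,0,-0.06],[0,0,0]],
  [15,[0,0,-0.06],[0,0,0]],
  [15,[0,0,0],[0,0,0]],
])

```text
time_s: 8.12
ee_pos: [491.1, -176.7, 74.2]
ee_rot: [179.8, -0.0, 58.8]
force: [-0.7, -0.5, 3.3]
gripper_width: 25.5
gripper_force: 4.0
```

```bash
python3 - <<'E'
from h import *
w=grab_frame("wrist");a=grab_frame("scene")
cv2.imwrite("pics/m.png",np.hstack([cv2.resize(w,None,fx=.9,fy=.9)[:378,100:440],cv2.resize(a[165:291,150:300],None,fx=3,fy=3)]))
s=state();p=s['ee_pos']
for z in(66,76,95,104,114):print(z,proj("wrist",[p[0],p[1],z]),proj("scene",[p[0],p[1],z]))
print(s['force'],p)
E
```

```text
66 [276.8407285  242.51160209] [199.91320815 218.53822445]
76 [276.8503699  249.15675279] [199.57227343 215.34852755]
95 [276.87139225 263.64600613] [198.91617142 209.21020699]
104 [276.88283735 271.53432951] [198.60151393 206.26635308]
114 [276.89691547 281.23740417] [198.24892532 202.96762528]
[ 0.1129117  -0.73913828  4.27474581] [ 491.11763009 -176.66000616   74.11875639]
```

View pics/m.png

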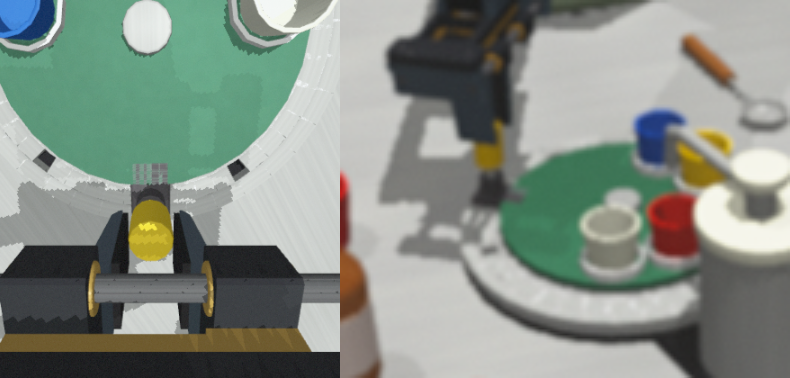

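```bash
python3 - <<'E'
from h import *
a=cv2.imread("pics/s.png");b=grab_frame("scene");p=state()['ee_pos']
for im,q in((a,(437.1,-109.1)),(b,p)):
    c=proj("scene",[q[0],q[1],66])
    for x,s in blobs(im,(20,110,50),(35,255,255),15):
        if abs(x[0]-c[0])<15 and abs(x[1]-c[1])<40:print(x,s,"bottom-pred",s[1]+s[3]-c[1])
E
```

```text
[220.3 198. ] [216 191   9  16 126] bottom-pred 2.742354647597722
[199.7 214.8] [195 205  10  17  94] bottom-pred 3.458619386784477
```

The wrist view puts the knob top at about row 271, which matches a height of 104 mm. The knob's bottom edge in the scene view also matches the home position, so the pin is home. I'll let go now, then retreat upwards.

>>> move_arm([
  [30,[0,0,0],[0,0,0]],
  [40,[0,0,0],[0,0,0]],
  [60,[0,0,0],[0,0,0]],
  [70,[0,0,0],[0,0,0]],
  [70,[0,0,0],[0,0,0]],
  [70,[0,0,0.5],[0,0,0]],
  [70,[0,0,1],[0,0,0]],
  [70,[0,0,1],[0,0,0]],
  [70,[0,0,1],[0,0,0]],
  [70,[0,0,1],[0,0,0]],
  [70,[-0.6,-0.8,0.5],[0,0,0]],
  [70,[-0.6,-0.8,0.5],[0,0,0]],
  [70,[-0.6,-0.8,0.5],[0,0,0]],
  [70,[-0.6,-0.8,0],[0,0,0]],
  [70,[0,0,0],[0,0,0]],
])

```text
time_s: 9.52
ee_pos: [428.0, -259.1, 223.8]
ee_rot: [179.9, 0.1, 58.6]
force: [-0.3, 1.1, -0.1]
gripper_width: 69.9
gripper_force: 0.0
```

```bash
python3 - <<'E'
from h import *
b=grab_frame("scene");t=grab_frame("top");w=grab_frame("wrist")
c=proj("scene",[491,-177,66])
for x,s in blobs(b,(20,110,50),(35,255,255),15):
    if abs(x[0]-c[0])<15 and abs(x[1]-c[1])<40:print(x,s,s[1]+s[3]-c[1],c)
cv2.imwrite("pics/f.png",np.hstack([cv2.resize(b[160:300,120:320],None,fx=2,fy=2),cv2.resize(t[130:270,220:420],None,fx=2,fy=2)])[:,:800])
E
```

```text
[199.  212.4] [194 205  10  17 141] 3.463326320473925 [199.77703436 218.53667368]
```

View pics/f.png

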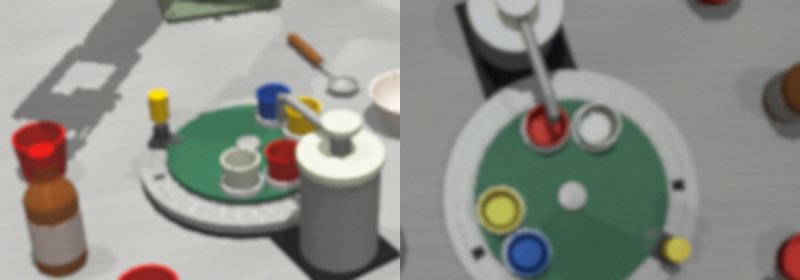

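The red cup is at (547,127) under the spout, and the knob at (158,105) sits at its home height. All four cups are in their pockets and the gripper is clear.

```bash
python3 -c "
from workcell import *
print(job_done())"
```

```text
the job is handed in; nothing more can be done
None
```

The small red cup is under the spout with the pin fully home in its hole, as far as the camera views show; the knob is released, the other cups are still in their pockets, the things beside the carousel weren't touched, and the job was handed in at about 10 s.

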